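# Clear the turner out of the sandwich press and shut it

## Robot

A 6-joint arm with a two-finger parallel gripper is mounted at the origin on the work surface. World frame = base frame: x ahead of the robot, y to its left, z up, the work surface at z = 0. Lengths are in m, angles in rad, forces in N, time in s.
With the tool pointing down it reaches from about 0.3 to 0.75 m from the base axis. Payload 8.5 kg.
Tool frame: the origin (TCP) lies at the centre of the arm's flange, where the gripper is bolted on; the fingertips stand 173 mm ahead of it and the grasp point (between the pads) lies 155 mm ahead of it; z points along the fingers, y is the direction in which the jaws open and shut (so a half turn about z gives the same grasp; the last joint's range is limited). The gripper opens to 85 mm and grips with 20 to 120 N. Pads are 22 mm wide; open, the fingers measure 114 mm over their backs; the gripper's body (76 mm by 85 mm) begins 54 mm behind the grasp point. The pads swing forward as they close: fully open they stand 13 mm farther back than shut.
Start: joints at [-1.461, 0.381, 1.297, -0, 1.464, -0.215], TCP at [0.176, -0.521, 0.405] pointing down, gripper open.
Joint ranges: [-3.11, 3.11], [-0.89, 2.33], [0.22, 2.48], [-1.42, 4.56], [0.17, 2.85], [-2.88, 2.88]. Speed limits (rad/s): [2.39, 2.39, 3.14, 3.14, 3.14, 3.14].

## Interface

Orientations are given as [roll, pitch, yaw] about the fixed x, y, z axes, in that order (R = Rz(yaw) Ry(pitch) Rx(roll)).
In Python, from rig import reach, move_linear, move_j, open_gripper, grab, sleep, ik, sense, capture, Unreachable, finish_job, boxes_of, trace gives the robot as it stands. Calls block until the motion is done:
- reach(position, orientation): joint-space move of the TCP to a pose.
- move_linear(position, orientation=None, feed=0.15): straight line of the TCP; orientation=None keeps the orientation; feed is the mean speed in m/s.
- move_j(angles): joint-space move.
- open_gripper() and grab(): open the fingers fully, or close them until they stop; the grip force is fixed at half the most.
- sleep(seconds).
- ik(position, orientation): joint angles nearest the present ones, or None.
- sense(): the state.
- capture(name): name is "scene" or "top" or "wrist"; returns a dict with "color" (480x640x3 uint8, red, green, blue), "fx", "fy", "cx", "cy" (pixels), "k1" (the pictures are not rectified: a ray, as slopes to the right and down, at radius r is drawn at 1 + k1 r^2 times it, then the intrinsics apply), "R" (3x3) and "t" (3): a world point X has camera coordinates R X + t; the wrist camera has in their place "T_tool_cam" (4x4, takes a point from camera to tool coordinates, whose origin is the TCP and whose axes are the flange's). Camera axes: x right, y down, z forward; pixel columns grow to the right and rows downward; lengths in m; the calibration is good to about 2 mm. A picture is of the moment at which its call begins: read the wrist's pose just before it. There is no depth.
A pose or a line that the arm cannot do raises Unreachable and nothing moves.
- finish_job(): hands the job in, once; it reports no verdict.
Trained networks look in the newest picture that a camera, given by its name, has taken for a name from the list of things; names that differ only in an ending like _2 or _b are one class to them, and where a whole thing is asked for, a point or a joint stands for the part that bears it (a point fixed in the world has none). Each returns a list of dicts, best first, with "p" (0 to 1); they miss things now and then, are a little off and sometimes report something else, mostly with a low value. They report only what shows in the picture. A call takes as long as a camera call. They do not tell look-alikes from the thing itself.
- boxes_of(camera, query): "point" ([x, y, z] in m, in world coordinates, good to about 4 mm: the middle of the surface that is visible of it).
- trace(camera, query): "region" (480x640 bool, what is visible of it).
The state is a dict: "clock": time; "joint_pos": joint angles; "joint_vel": joint speeds; "joint_efforts": joint torques, N m; "eef_pos": TCP position; "eef_rot": TCP orientation; "wrist_force": force on the tool from outside, world axes, zero at the start; "moment": the same for the moment, N m; "opening": opening from 0.0 (shut) to 1.0 (fully open).
Only numpy, scipy, OpenCV 4.12 (cv2) and the standard library are available. Lean on these libraries where they do the work, as an engineer would, in place of code of your own. Each camera call takes 0.05 s, during which the arm holds its last target. There are 200 camera calls.

## Task

Someone left the turner lying on the lower plate under the half-raised lid of the sandwich press. Take the turner out and lay it flat on the wooden board, entirely on the board and set down rather than dropped, then bring the press lid down gently until it is fully shut. Leave the crockery, bottles and tins where they are.

Things in the scene. Friction and masses are not known exactly. Their poses are not given: they have to be found in the camera images.
- press: Black sandwich press (fixed), 250 mm deep (x), 280 mm wide (y), standing sideways: its open front with the lid handle faces the robot's right, its hinge is on the left. Origin: centre of its underside, on the table; x points from the open front to the hinge, z up. Its flat dark grey lower plate is 65 mm above the table and spans x = -123 to +99 mm, y = -131 to +131 mm.
- lid (a joint): Angle of the press lid (rad): 0 fully shut, growing as the front rises; its stop is at 0.75 and it starts at about 0.62 to 0.72. A stiff hinge holds the lid at any angle (about 4 N down at the handle moves it), so it must be pushed all the way home.
- lid_hinge (a point): The middle of the lid's hinge axis, which runs along the press's y: 115 mm behind the press's centre and 75 mm above the table. The lid is a black slab with a steel top panel, 270 mm wide and 36 mm thick; when shut it reaches from 20 to 235 mm in front of this point and from 6 mm below to 30 mm above it.
- lid_handle (a point): Centre of the steel handle bar on the lid's front edge: 18 mm thick round bar, 130 mm long along the press's y. With the lid shut it is 265 mm in front of the hinge axis and 12 mm above it; it turns with the lid.
- turner: Turner (short spatula), 160 mm long, 0.12 kg. Origin: middle of its length, on its flat underside; x points from handle to blade, z up. Orange block handle 100 mm long (x = -80 to +20), 22 mm wide (y), 26 mm high; its middle is at x = -30 mm. Flat steel blade x = 15 to 80 mm, 70 mm wide, 4 mm thick. It starts flat on the lower plate, handle towards the press's open front, under the lid.
- turner_blade_end (a point): Middle of the turner's blade edge: 80 mm ahead of its origin, 2 mm above its underside.
- turner_handle_end (a point): Middle of the turner's handle end: 80 mm behind its origin, 13 mm above its underside.
- board: Light wooden board fixed to the table, 240 mm (x) by 220 mm (y), 15 mm thick; to the left or the right of the press. Origin: centre of its underside on the table.
- plates: Bystander: stack of white plates, 190 mm across, 41 mm high; on the other side of the press from the board. Origin: centre of the underside.
- bowl: Bystander: blue bowl 110 mm across, 50 mm high, standing on the plates. Origin: centre of the underside.
- sauce: Bystander: red sauce bottle, 60 mm across, 180 mm high. Origin: centre of the underside.
- mug: Bystander: white mug, 80 mm across, 95 mm high. Origin: centre of the underside.
- jar: Bystander: amber jar with brass cap, 70 mm across, 110 mm high. Origin: centre of the underside.
- can: Bystander: green can with a paper label, 80 mm across, 130 mm high. Origin: centre of the underside.
- tin: Bystander: low round tin, 80 mm across, 36 mm high, between the robot and the press. Origin: centre of the underside.
There are look-alikes about, which are no part of the job. There is more than one size of the turner; the one meant has the size given above.

How it is judged:
By the outcome, as a careful person would: the job done as asked, in the order asked, and still so for the second after the job is handed in, with the robot touching nothing.
It also fails if it takes over 72 s, if anything falls off the work surface, if the arm or the gripper's body presses on something with over 40 N, if the wrist force passes 120 N, or if a joint passes its speed limit or range.

## Working session

There is one attempt and no reset: what is moved stays moved. The work goes in short steps, each a Python script; the robot and the scene stay as the last script left them, time stands still between calls to the robot, and variables do not carry over. Pictures are saved under pics/ and viewed, on a budget of 10 in all, crops included, one or two more only if the job needs it, and the job is handed in when it is done.

```bash
ls; mkdir -p pics; python3 - <<'E'
from rig import *
import cv2,numpy as np
a=[]
for c in ("scene","top"):
    im=capture(c); a.append(im["color"][:,:,::-1]); print(c,im["fx"],im["cx"],im["cy"],im["k1"],np.round(im["R"],3).tolist(),np.round(im["t"],3).tolist())
    cv2.imwrite(f"pics/{c}1.png",a[-1])
    for q in ["press","lid_handle","turner","board","plates","bowl","sauce","mug","jar","can","tin"]:
        print(c,q,[(round(d["p"],2),np.round(d["point"],3).tolist()) for d in boxes_of(c,q)[:4]])
s=sense();print(s)
E
```

```text
pics
scene 517.3374780231305 315.0361186193461 232.99048688903542 -0.030081702814910904 [[0.646, 0.763, 0.021], [0.426, -0.337, -0.839], [-0.633, 0.551, -0.543]] [-0.303, -0.117, 2.02]
scene press [(0.84, [0.671, -0.074, 0.067])]
scene lid_handle []
scene turner [(0.83, [0.203, 0.302, -0.0]), (0.59, [0.617, -0.057, 0.074]), (0.59, [0.204, -0.274, 0.012])]
scene board [(0.89, [0.522, 0.332, 0.016]), (0.29, [0.712, 0.307, 0.087])]
scene plates [(0.68, [0.488, -0.42, 0.04])]
scene bowl [(0.72, [0.44, -0.387, 0.073])]
scene sauce [(0.67, [0.714, 0.31, 0.088])]
scene mug [(0.85, [0.709, -0.376, 0.06])]
scene jar [(0.68, [0.478, 0.554, 0.065])]
scene can [(0.94, [0.522, -0.557, 0.091]), (0.31, [0.68, -0.076, 0.213])]
scene tin [(0.61, [0.381, 0.024, 0.041])]
top 597.6654967733558 314.51396437470845 233.1683428168273 -0.03161780658429146 [[0.02, -1.0, -0.008], [-0.991, -0.019, -0.13], [0.13, 0.01, -0.991]] [0.001, 0.457, 1.581]
top press [(0.82, [0.589, -0.031, 0.179])]
top lid_handle [(0.88, [0.606, -0.024, 0.191]), (0.75, [0.485, -0.531, 0.134])]
top turner [(0.77, [0.199, 0.287, 0.005]),
[... 418 characters left out ...]
036])]
{'clock': 1.2, 'joint_pos': array([-1.46131306e+00,  3.80600050e-01,  1.29743399e+00,  1.92869161e-05,
        1.46358727e+00, -2.15304080e-01]), 'joint_vel': array([ 4.81279407e-04, -1.43363040e-03,  3.85655340e-05,  1.90474751e-04,
        1.01202860e-03,  7.65413910e-04]), 'joint_efforts': array([-1.09578879e-03, -4.48340106e+01, -2.31464499e+01, -2.08118399e-04,
        5.17767185e-04, -3.23057702e-05]), 'eef_pos': array([ 0.17550368, -0.52122312,  0.40471089]), 'eef_rot': array([-3.14156876e+00, -2.48554191e-05,  3.24785282e-01]), 'wrist_force': array([-0.53699729, -0.25889579, -0.04179445]), 'moment': array([ 0.03486252, -0.00699888, -0.02887531]), 'opening': 1.0003667305770076}
```

View pics/scene1.png

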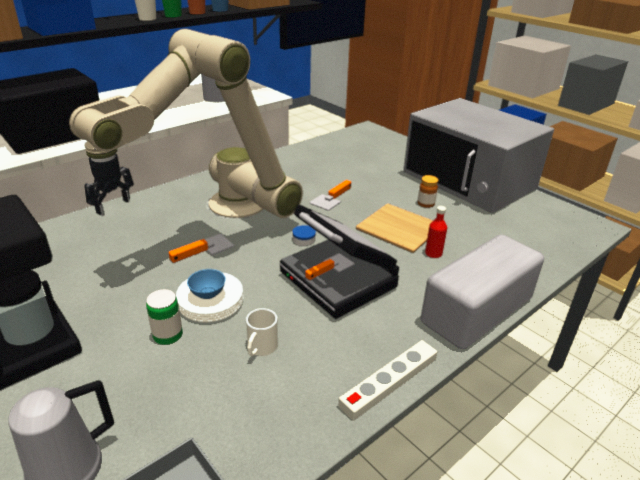

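View pics/top1.png

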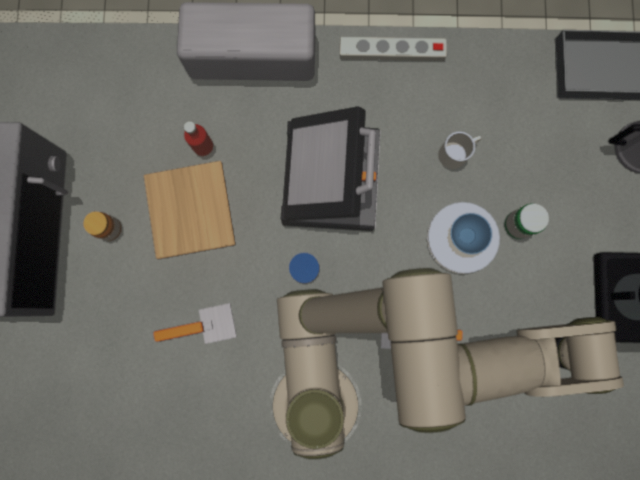

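```bash
cat > h.py <<'E'
import numpy as np, cv2, itertools
from scipy.spatial.transform import Rotation as Rn
from scipy.optimize import minimize
from rig import *
def campose(im, s=None):
    if "R" in im: return np.array(im["R"]),np.array(im["t"])
    T=np.eye(4); T[:3,:3]=Rn.from_euler('xyz',s["eef_rot"]).as_matrix(); T[:3,3]=s["eef_pos"]
    W=np.linalg.inv(T@np.array(im["T_tool_cam"])); return W[:3,:3],W[:3,3]
def proj(P,im,Rt):
    c=np.atleast_2d(P)@Rt[0].T+Rt[1]; u=c[:,:2]/c[:,2:]; u=u*(1+im["k1"]*(u**2).sum(1,keepdims=True))
    return u*[im["fx"],im["fy"]]+[im["cx"],im["cy"]]
def box(x0,x1,y0,y1,z0,z1): return np.array(list(itertools.product((x0,x1),(y0,y1),(z0,z1))),float)
def place(P,x,y,yaw,z=0): return P@Rn.from_euler('z',yaw).as_matrix().T+[x,y,z]
def render(parts,im,Rt):
    m=np.zeros((480,640),np.uint8)
    for P in parts:
        h=cv2.convexHull((proj(P,im,Rt)).astype(np.float32)); cv2.fillConvexPoly(m,np.round(h*16).astype(np.int32),1,shift=4)
    return m>0
def fit(model,views,p0,step):  # views: (im,Rt,mask)
    def cost(p):
        return sum(1-(r&m).sum()/((r|m).sum()+1) for im,Rt,m in views for r in [render(model(p),im,Rt)])
    p0=np.array(p0,float); best=None
    for k in range(3):
        sim=np.vstack([p0]+[p0+np.eye(len(p0))[i]*step[i]/(k+1)*(-1)**k for i in range(len(p0))])
        r=minimize(cost,p0,method='Nelder-Mead',options=dict(initial_simplex=sim,xatol=1e-4,fatol=1e-5)); p0=r.x
    return r.x,r.fun
def press(p): # x,y,yaw,lid ; local x to hinge
    x,y,yaw,q=p; c,s=np.cos(q),np.sin(q)
    def lid(P): f=P[:,0];z=P[:,2]; return np.c_[0.115-(f*c-z*s),P[:,1],0.075+f*s+z*c]
    parts=[box(-.125,.125,-.14,.14,0,.065),lid(box(.02,.235,-.135,.135,-.006,.03)),lid(box(.256,.274,-.065,.065,.003,.021))]
    parts+=[lid(box(.235,.265,a-.006,a+.006,.006,.018)) for a in(-.06,.06)]
    return [place(P,x,y,yaw) for P in parts]
def turner(p,z=0.065): return [place(P,p[0],p[1],p[2],z) for P in (box(-.08,.02,-.011,.011,0,.026),box(.015,.08,-.035,.035,0,.004))]
def orange(im):
    h=cv2.cvtColor(im["color"],cv2.COLOR_RGB2HSV); return (h[...,0]>4)&(h[...,0]<18)&(h[...,1]>190)&(h[...,2]>90)
def pose(grasp,az,tilt,flip=0):
    "TCP pose with grasp point at grasp, fingers along azimuth az, tilt below horizontal; jaws horizontal"
    z=np.array([np.cos(tilt)*np.cos(az),np.cos(tilt)*np.sin(az),-np.sin(tilt)]); y=np.array([-np.sin(az),np.cos(az),0])*(-1 if flip else 1)
    R=np.c_[np.cross(y,z),y,z]; return np.array(grasp)-.155*z, Rn.from_matrix(R).as_euler('xyz')
E
python3 - <<'E'
from h import *
V=[];B=[]
for c in("scene","top"):
    im=capture(c);Rt=campose(im)
    d=trace(c,"press");print(c,[(round(e["p"],2),int(e["region"].sum())) for e in d]); V.append((im,Rt,d[0]["region"]))
    d=trace(c,"board");print([(round(e["p"],2),int(e["region"].sum())) for e in d]); B.append((im,Rt,d[0]["region"]))
p,f=fit(press,V,[.6,0,1.5,.67],[.02,.02,.06,.05]);print("press",p,f)
for v in V: print(fit(press,[v],p,[.01,.01,.03,.03]))
bm=lambda p:[place(box(-.12,.12,-.11,.11,0,.015),*p)]
print("board",fit(bm,B[1:],[.516,.356,.05],[.02,.02,.05]),fit(bm,B[:1],[.516,.356,.05],[.02,.02,.05]))
im,Rt,_=V[0]
o=orange(im);o&=np.abs(np.indices((480,640))-np.array([266,320])[:,None,None]).max(0)<30
ys,xs=np.nonzero(o);print(o.sum(),xs.min(),xs.max(),ys.min(),ys.max())
print("turner",fit(lambda p:turner(p)[:1],[(im,Rt,o)],[.61,-.07,1.5],[.02,.02,.1]))
vis=im["color"][:,:,::-1].copy(); 
for P in press(p):
    h=cv2.convexHull(proj(P,im,Rt).astype(np.float32)); cv2.polylines(vis,[h.astype(int)],True,(0,255,0),1)
a=cv2.resize(vis[190:320,250:410],(640,520),interpolation=cv2.INTER_CUBIC); cv2.imwrite("pics/c1.png",a)
w=capture("wrist");print(np.round(w["T_tool_cam"],3).tolist(),w["fx"])
for t in (.6,.8,1.0):
  for fl in(0,1):
    for g in ([.61,-.1,.078],[.61,-.25,.2]):
      P,O=pose(g,np.pi/2,t,fl);print(t,fl,g,P.round(3),None if ik(P,O) is None else np.round(ik(P,O),2))
E
```

```text
scene [(0.62, 6540)]
[(0.61, 2068)]
top [(0.87, 10441)]
[(0.81, 6946), (0.42, 42), (0.34, 1393)]
press [ 0.60705248 -0.02944614  1.530868    0.65308526] 0.24866719290176453
(array([ 0.59421476, -0.01883474,  1.55093889,  0.61929215]), np.float64(0.16995293219692154))
(array([ 0.61043273, -0.03026606,  1.52723781,  0.62066106]), np.float64(0.056138130536973474))
board (array([0.51941416, 0.35721499, 0.2095049 ]), np.float64(0.02757944841103177)) (array([0.51562935, 0.36715074, 0.19564612]), np.float64(0.1591371591371591))
281 306 333 260 278
turner (array([ 0.59977287, -0.06637274,  1.56273251]), np.float64(0.2624671916010499))
[[-0.0, -0.966, -0.26, 0.066], [1.0, -0.0, -0.0, -0.001], [0.0, -0.26, 0.966, 0.031], [0.0, 0.0, 0.0, 1.0]] 341.2939419992243
0.6 0 [0.61, -0.1, 0.078] [ 0.61  -0.228  0.166] [-0.63  0.88  1.21  0.74  1.72  2.37]
0.6 0 [0.61, -0.25, 0.2] [ 0.61  -0.378  0.288] [-0.79  0.87  0.81  0.75  2.12  2.53]
0.6 1 [0.61, -0.1, 0.078] [ 0.61  -0.228  0.166] [-0.63  0.88  1.21  0.74  1.72 -0.78]
0.6 1 [0.61, -0.25, 0.2] [ 0.61  -0.378  0.288] [-0.79  0.87  0.81  0.75  2.12 -0.61]
0.8 0 [0.61, -0.1, 0.078] [ 0.61  -0.208  0.189] [-0.59  0.81  1.23  0.62  1.59  2.41]
0.8 0 [0.61, -0.25, 0.2] [ 0.61  -0.358  0.311] [-0.76  0.81  0.84  0.59  2.01  2.49]
0.8 1 [0.61, -0.1, 0.078] [ 0.61  -0.208  0.189] [-0.59  0.81  1.23  0.62  1.59 -0.74]
0.8 1 [0.61, -0.25, 0.2] [ 0.61  -0.358  0.311] [-0.76  0.81  0.84  0.59  2.01 -0.65]
1.0 0 [0.61, -0.1, 0.078] [ 0.61  -0.184  0.208] [-0.54  0.75  1.26  0.48  1.46  2.47]
1.0 0 [0.61, -0.25, 0.2] [ 0.61  -0.334  0.33 ] [-0.72  0.75  0.88  0.44  1.88  2.48]
1.0 1 [0.61, -0.1, 0.078] [ 0.61  -0.184  0.208] [-0.54  0.75  1.26  0.48  1.46 -0.68]
1.0 1 [0.61, -0.25, 0.2] [ 0.61  -0.334  0.33 ] [-0.72  0.75  0.88  0.44  1.88 -0.66]
```

View pics/c1.png

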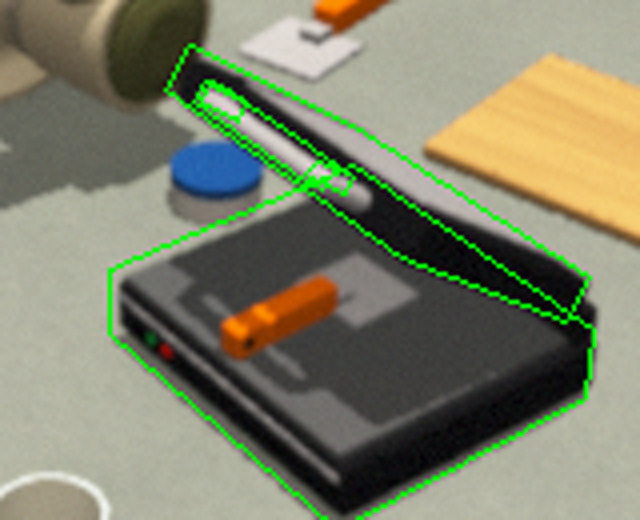

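```bash
cat > look.py <<'E'
from h import *
def look(view=True,name="w1"):
    s=sense(); w=capture("wrist");Rt=campose(w,s)
    return s,w,Rt
E
python3 - <<'E'
from h import *
P,O=pose([.6,-.22,.2],1.56,.8,1); reach(P,O); sleep(.3)
s=sense(); w=capture("wrist");Rt=campose(w,s)
print(s["clock"],s["eef_pos"],s["wrist_force"])
d=trace("wrist","turner");print([(round(e["p"],2),int(e["region"].sum())) for e in d])
print([(e["p"],e["point"]) for e in boxes_of("wrist","turner")],[(e["p"],e["point"]) for e in boxes_of("wrist","lid_handle")])
o=orange(w);n,l,st,_=cv2.connectedComponentsWithStats(o.astype(np.uint8));print(st[1:][st[1:,4]>50])
k=1+st[1:,4].argmax();o=l==k
p,f=fit(lambda p:turner(p)[:1],[(w,Rt,o)],[.6,-.066,1.56],[.02,.02,.1]);print("handle",p,f)
if d:
    p2,f2=fit(turner,[(w,Rt,d[0]["region"])],p,[.01,.01,.1]);print("whole",p2,f2)
np.savez("w1.npz",**{k:np.array(v) for k,v in w.items()},pos=s["eef_pos"],rot=s["eef_rot"])
vis=w["color"][:,:,::-1].copy()
for Q in turner(p)+press([.608,-.03,1.53,.64]): cv2.polylines(vis,[cv2.convexHull(proj(Q,w,Rt).astype(np.float32)).astype(int)],True,(0,255,0),1)
cv2.imwrite("pics/w1.png",vis)
E
```

```text
3.7417 [ 0.59858157 -0.32830378  0.31137896] [-0.51842392 -0.6210428  -0.5840383 ]
[(0.75, 5717), (0.61, 2259)]
[(0.95, [0.1955, 0.294, 0.007]), (0.93, [0.6059, -0.0545, 0.0733]), (0.32, [0.6093, -0.1038, 0.233])] [(0.55, [0.6097, -0.1054, 0.2353])]
[[  65    0   32   43  519]
 [ 308  171   28  108 2149]]
handle [ 0.60460558 -0.06537117  1.5726314 ] 0.26873297002724794
whole [ 0.60474991 -0.06695069  1.56981847] 0.05133743146702108
```

View pics/w1.png

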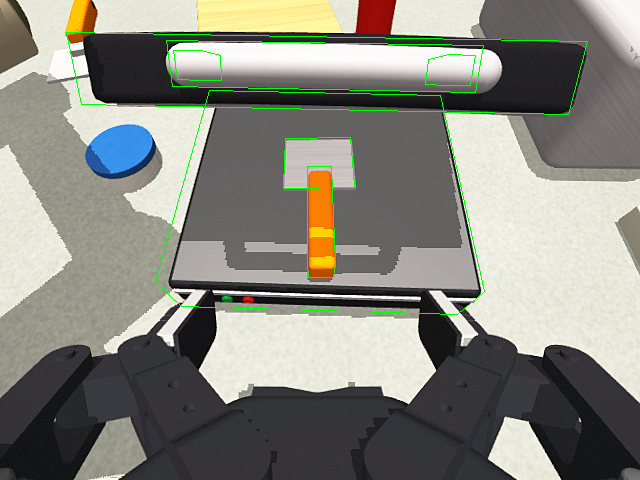

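```bash
python3 - <<'E'
from h import *
X,Y,yaw=.6047,-.067,1.570; t=.75
for g,a in (([.6,-.27,.36],1.57),([.5,.30,.36],.6),([.478,.329,.1],.6),([.478,.329,.041],.6)):
    P,O=pose(g,a,t,1); q=ik(P,O); print(g,P.round(3),None if q is None else q.round(2))
d=np.array([np.cos(yaw),np.sin(yaw),0])
g=np.array([X,Y,.091])-.05*d
P,O=pose(g-.09*d+[0,0,.03],yaw,t,1); reach(P,O)
P,O=pose(g-.05*d,yaw,t,1); move_linear(P,O,feed=.1)
P,O=pose(g,yaw,t,1); move_linear(P,O,feed=.06)
sleep(.2); print(sense()["wrist_force"],sense()["eef_pos"]-P)
w=capture("wrist"); cv2.imwrite("pics/w2.png",w["color"][:,:,::-1])
grab(); s=sense(); print(s["clock"],s["opening"],s["wrist_force"])
w=capture("wrist"); cv2.imwrite("pics/w3.png",w["color"][:,:,::-1])
cv2.imwrite("pics/w23.png",np.hstack([cv2.resize(cv2.imread(f"pics/w{i}.png"),(400,300)) for i in(2,3)]))
E
```

```text
[0.6, -0.27, 0.36] [ 0.6   -0.383  0.466] [-0.8   0.77  0.51  0.8   2.35 -0.36]
[0.5, 0.3, 0.36] [0.406 0.236 0.466] [0.22 0.1  1.58 0.42 0.72 0.98]
[0.478, 0.329, 0.1] [0.384 0.265 0.206] [ 0.31  0.49  1.99  2.15  0.25 -0.79]
[0.478, 0.329, 0.041] [0.384 0.265 0.147] [ 0.31  0.63  2.03  2.55  0.38 -1.21]
[ 0.49825284 -0.21655519 -0.67624021] [-3.16434413e-05 -3.07443216e-04 -4.02064902e-05]
6.8417 0.24182283094342072 [-0.12891392 -1.53305406  1.19251691]
```

View pics/w23.png

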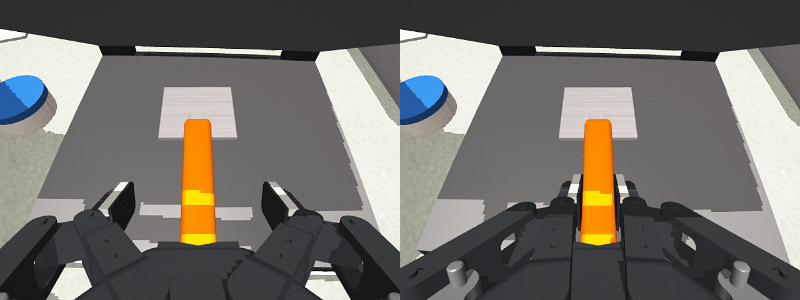

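```bash
python3 - <<'E'
from h import *
X,Y,yaw=.6047,-.067,1.570; t=.75
d=np.array([np.cos(yaw),np.sin(yaw),0]); g=np.array([X,Y,.091])-.05*d
def lin(off,feed): P,O=pose(g+off,yaw,t,1); move_linear(P,O,feed=feed)
lin([0,0,.007],.04); lin([0,-.06,.012],.08); lin([0,-.17,.10],.15)
print("pulled",sense()["clock"],sense()["opening"],sense()["wrist_force"])
lin([-.02,-.17,.26],.2)
s=sense(); w=capture("wrist"); cv2.imwrite("pics/w4.png",w["color"][:,:,::-1])
print(s["clock"],s["opening"],s["joint_pos"].round(2),s["wrist_force"])
np.savez("w4.npz",**{k:np.array(v) for k,v in w.items()},pos=s["eef_pos"],rot=s["eef_rot"])
C=np.array([.518,.357])
for a in (.9,1.1,1.3,1.57):
  for z in (.35,.041):
    P,O=pose([C[0]-.05*np.cos(a),C[1]-.05*np.sin(a),z],a,t,1); q=ik(P,O); print(a,z,P.round(3),None if q is None else q.round(2))
E
```

```text
pulled 9.2083 0.24193355247146925 [0.22156096 0.13734048 0.05281987]
10.1667 0.24411337558806434 [-0.83  0.76  0.54  0.77  2.35 -0.42] [ 0.14893254 -1.31225498 -1.47241714]
0.9 0.35 [0.416 0.229 0.456] [0.16 0.13 1.58 0.69 0.89 0.54]
0.9 0.041 [0.416 0.229 0.147] [ 0.16  0.64  1.99  1.85  0.54 -0.88]
1.1 0.35 [0.444 0.211 0.456] [0.09 0.17 1.52 0.78 1.08 0.31]
1.1 0.041 [0.444 0.211 0.147] [ 0.09  0.66  1.92  1.51  0.67 -0.75]
1.3 0.35 [0.474 0.2   0.456] [0.05 0.24 1.44 0.82 1.27 0.14]
1.3 0.041 [0.474 0.2   0.147] [ 0.05  0.68  1.82  1.26  0.82 -0.68]
1.57 0.35 [0.518 0.194 0.456] [ 0.03  0.34  1.29  0.82  1.51 -0.02]
1.57 0.041 [0.518 0.194 0.147] [ 0.03  0.73  1.66  1.02  1.03 -0.65]
```

View pics/w4.png

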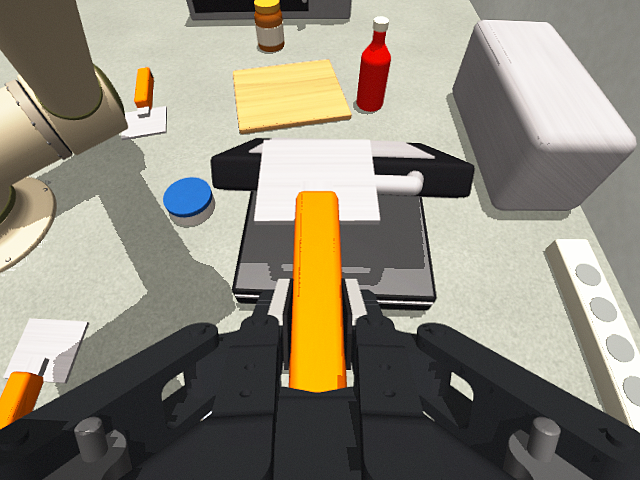

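```bash
python3 - <<'E'
from h import *
t=.75;a=.9;C=np.array([.518,.357])
G=lambda z:pose([C[0]-.05*np.cos(a),C[1]-.05*np.sin(a),z],a,t,1)
reach(*G(.34)); print(sense()["clock"],sense()["wrist_force"])
move_linear(*G(.10),feed=.15)
move_linear(*G(.050),feed=.06); sleep(.3); f0=sense()["wrist_force"]; print(f0)
z=.050
while z>.036:
    z-=.0015; move_linear(*G(z),feed=.02); sleep(.1); f=sense()["wrist_force"]-f0; print(round(z,4),f.round(2))
    if f[2]>4: break
print(sense()["clock"],sense()["opening"])
w=capture("wrist"); cv2.imwrite("pics/w5.png",w["color"][:,:,::-1])
im=capture("scene"); cv2.imwrite("pics/s5.png",cv2.resize(im["color"][150:320,280:500,::-1],None,fx=3,fy=3))
E
```

```text
12.4083 [-0.08127118 -0.08831214 -0.58060102]
[ 1.36585712 -0.00732649 -0.81385997]
0.0485 [-2.58  0.43 -0.05]
0.047 [-1.7  -0.23 -0.52]
0.0455 [-1.15  0.19 -0.04]
0.044 [-1.32  0.06 -1.1 ]
0.0425 [-1.43  1.1   0.04]
0.041 [-1.11 -0.29  1.84]
0.0395 [-8.56 -7.95 19.09]
17.8917 0.2412424459012604
```

View pics/s5.png

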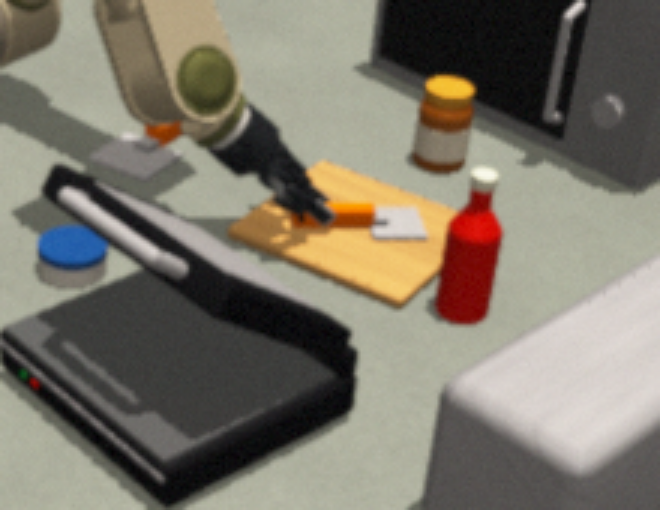

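```bash
python3 - <<'E'
from h import *
t=.75;a=.9;C=np.array([.518,.357]);d=np.array([np.cos(a),np.sin(a)])
def G(z,back=0): 
    P,O=pose([C[0]-.05*d[0],C[1]-.05*d[1],z],a,t,1); R=Rn.from_euler('xyz',O).as_matrix(); return P-back*R[:,2],O
move_linear(*G(.041),feed=.02); sleep(.2); print(sense()["wrist_force"])
open_gripper(); sleep(.2); print(sense()["opening"],sense()["wrist_force"])
move_linear(*G(.043,.06),feed=.06); move_linear(*G(.2,.09),feed=.15)
s=sense(); w=capture("wrist"); Rt=campose(w,s); print(s["clock"],s["joint_pos"].round(2))
tr=trace("wrist","turner"); 
for e in tr: print(e["p"],e["region"].sum(),np.argwhere(e["region"]).mean(0))
m=tr[0]["region"]
p,f=fit(lambda p:turner(p,.015),[(w,Rt,m)],[C[0],C[1],a],[.01,.01,.1]);print("turner",p,f)
by,bf=np.array([.5194,.3572]),.2095
q=(np.vstack(turner(p,.015))[:,:2]-by)@np.array([[np.cos(bf),-np.sin(bf)],[np.sin(bf),np.cos(bf)]]);print("on board extents",q.min(0),q.max(0),"limit .12 .11")
vis=w["color"][:,:,::-1].copy()
for Q in turner(p,.015)+[place(box(-.12,.12,-.11,.11,0.0149,.015),*by,bf)]: cv2.polylines(vis,[cv2.convexHull(proj(Q,w,Rt).astype(np.float32)).astype(int)],True,(0,255,0),1)
cv2.imwrite("pics/w6.png",vis)
for qq in(.75,.4,0):
    print(ik(*pose([.605,.085-.215*np.cos(qq)+.03*np.sin(qq),.078+.018+.215*np.sin(qq)+.03*np.cos(qq)],1.57,np.pi/2,1)))
E
```

```text
[-2.58515922 -3.0521915   5.55155319]
1.0049089234369255 [ 0.23936446  0.04712527 -0.07117827]
21.8 [0.03 0.12 1.88 0.92 0.78 0.14]
0.9 4246 [282.64672633 316.73622233]
turner [0.51706682 0.35754869 0.89982169] 0.047114517583408455
on board extents [-0.07089758 -0.05859797] [0.08176113 0.07875556] limit .12 .11
[-0.28025003  0.47434845  1.10014449  0.          1.56709971 -0.2794537 ]
[-0.35870942  0.52284019  1.18209318  0.          1.43665928 -0.3579131 ]
[-0.40269838  0.6058356   1.27961206  0.          1.256145   -0.40190206]
```

View pics/w6.png

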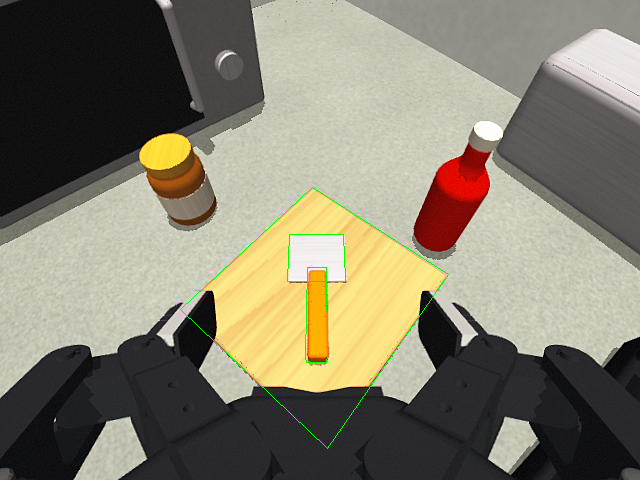

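```bash
python3 - <<'E'
from h import *
def L(q,dz=0): return pose([.605,.083-.215*np.cos(q)+.03*np.sin(q),.075+.018+.215*np.sin(q)+.03*np.cos(q)+dz],1.55,np.pi/2,1)
s=sense(); move_linear(s["eef_pos"]+[0,0,.12],feed=.25); grab()
reach(*L(.9,.06)); move_linear(*L(.85),feed=.12); sleep(.3); f0=sense()["wrist_force"]; print(sense()["clock"],f0)
q=.85
while q>-.04:
    q-=.035 if q>.06 else .008
    move_linear(*L(q),feed=.06); s=sense(); f=s["wrist_force"]-f0; print(round(q,3),f.round(1),end=" | ")
    if abs(f[2])>30 or np.linalg.norm(f)>45: break
sleep(.3); s=sense(); print("\n",s["clock"],s["eef_pos"],s["wrist_force"]-f0)
im=capture("scene"); cv2.imwrite("pics/s7.png",cv2.resize(im["color"][150:350,260:500,::-1],None,fx=3,fy=3))
E
```

```text
25.5583 [ 0.01060456  0.01253131 -0.43817958]
0.815 [-0.4  0.   0.6] | 0.78 [-0.3  0.1  0.1] | 0.745 [ 0.5 -0.   1.8] | 0.71 [0.2 0.5 0.7] | 0.675 [0.9 0.  0.2] | 0.64 [0.8 0.4 0.5] | 0.605 [0.7 0.2 1.8] | 0.57 [ 0.  -0.6 -0.1] | 0.535 [-0.3  0.4  0.1] | 0.5 [-1.2  0.1  0.5] | 0.465 [-0.2 -0.8 -0.1] | 0.43 [-0.   0.   0.8] | 0.395 [0.5 1.  0.5] | 0.36 [-0.1 -0.4  0.5] | 0.325 [ 0.  -0.3  0.1] | 0.29 [-0.4  0.5  0.4] | 0.255 [-0.2 -0.5  1.6] | 0.22 [ 0.7  0.3 -0.1] | 0.185 [-0.6  0.3  1.1] | 0.15 [ 0.2 -0.3  0.2] | 0.115 [-0.6  0.4  0.2] | 0.08 [ 0.1 -0.2  1.2] | 0.045 [-1.3 -0.4 -0.4] | 0.037 [-0.3  0.2  0.4] | 0.029 [-0.8 -0.4  0.3] | 0.021 [ 0.6 -1.   0.6] | 0.013 [-0.1 -1.2  1.2] | 0.005 [ 0.6 -0.4  0.9] | -0.003 [-2.1  1.2  9. ] | -0.011 [-7.8  3.9 20.6] | -0.019 [-10.2   6.1  30.7] | 
 34.1833 [ 0.60463662 -0.1318578   0.2782134 ] [-11.38954374   5.85906788  31.5008755 ]
```

View pics/s7.png

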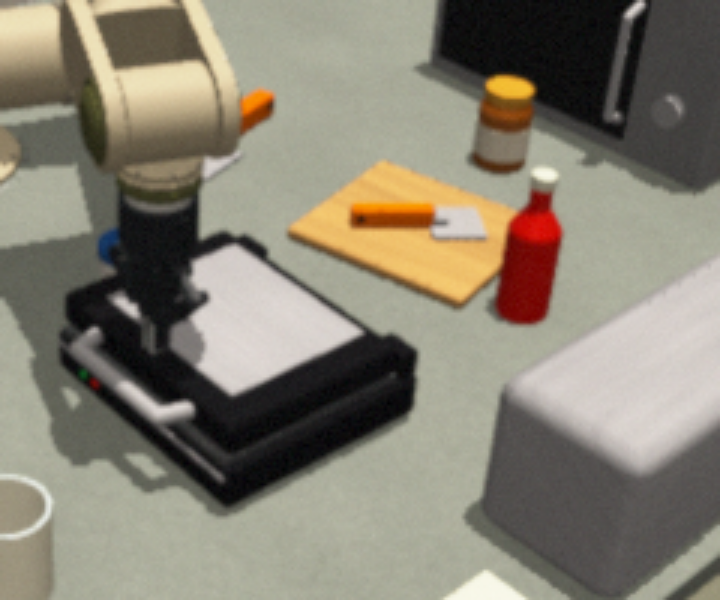

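```bash
python3 - <<'E'
from h import *
s=sense(); move_linear(s["eef_pos"]+[0,0,.03],feed=.06); move_linear(s["eef_pos"]+[-.12,-.08,.2],feed=.2); sleep(.5)
P,O=pose([.4,-.22,.36],1.55,np.pi/2,1); reach(P,O); sleep(.3)
s=sense(); print(s["clock"],s["wrist_force"],s["joint_vel"].round(3))
V=[]
for c in("scene","top"):
    im=capture(c); Rt=campose(im); d=trace(c,"press"); V.append((im,Rt,d[0]["region"]))
    for q in["lid_handle","turner","plates","bowl","sauce","mug","jar","can","tin"]: print(c,q,[(round(e["p"],2),np.round(e["point"],3).tolist()) for e in boxes_of(c,q)[:3]])
for v in V: print(fit(press,[v],[.608,-.03,1.53,.03],[.01,.01,.02,.05]))
im,Rt,_=V[0]; print([(q,round(1-(lambda r,m:(r&m).sum()/(r|m).sum())(render(press([.608,-.03,1.53,q]),im,Rt),V[0][2]),3)) for q in(0,.02,.04,.08,.15)])
vis=im["color"][:,:,::-1].copy()
for Q in press([.608,-.03,1.53,0]): cv2.polylines(vis,[cv2.convexHull(proj(Q,im,Rt).astype(np.float32)).astype(int)],True,(0,255,0),1)
cv2.imwrite("pics/s8.png",np.hstack([cv2.resize(x[150:350,250:450],(400,400)) for x in(im["color"][:,:,::-1],vis)]))
E
```

```text
37.4833 [-0.48834224 -0.08832289 -0.06639963] [-0.002 -0.006  0.     0.     0.     0.001]
scene lid_handle [(0.71, [0.64, -0.071, 0.102])]
scene turner [(0.91, [0.205, 0.302, 0.004]), (0.81, [0.209, -0.272, 0.011]), (0.69, [0.525, 0.352, 0.024])]
scene plates [(0.59, [0.52, -0.56, 0.088]), (0.58, [0.487, -0.419, 0.038])]
scene bowl [(0.7, [0.438, -0.39, 0.074])]
scene sauce [(0.58, [0.713, 0.309, 0.084])]
scene mug [(0.6, [0.712, -0.376, 0.064])]
scene jar [(0.92, [0.474, 0.555, 0.061])]
scene can [(0.78, [0.521, -0.56, 0.088])]
scene tin [(0.71, [0.368, 0.032, 0.04]), (0.4, [0.519, -0.558, 0.089])]
top lid_handle [(0.61, [0.607, -0.048, 0.106]), (0.41, [0.531, 0.381, 0.023])]
top turner [(0.74, [0.196, -0.248, 0.003]), (0.68, [0.186, 0.369, 0.036]), (0.27, [0.605, -0.049, 0.106])]
top plates [(0.73, [0.407, -0.428, 0.043])]
top bowl [(0.65, [0.468, -0.432, 0.087])]
top sauce [(0.89, [0.69, 0.316, 0.116])]
top mug [(0.76, [0.696, -0.381, 0.048])]
top jar [(0.62, [0.458, 0.565, 0.109]), (0.49, [0.53, 0.376, 0.015])]
top can [(0.59, [0.485, -0.533, 0.133])]
top tin [(0.93, [0.362, 0.036, 0.038])]
(array([ 0.59535785, -0.01491144,  1.53986498, -0.10344625]), np.float64(0.04874191229331415))
(array([ 0.61480325, -0.03151533,  1.53670715, -0.09797641]), np.float64(0.039996296639200124))
[(0, np.float64(0.109)), (0.02, np.float64(0.114)), (0.04, np.float64(0.119)), (0.08, np.float64(0.13)), (0.15, np.float64(0.149))]
```

View pics/s8.png

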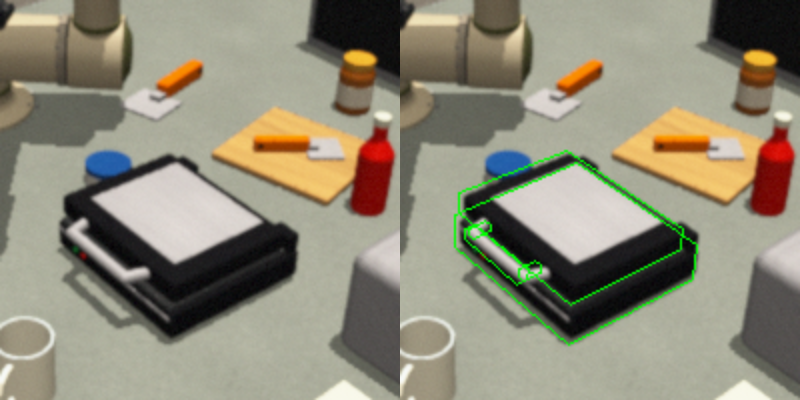

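```bash
python3 -c "
from rig import *
print(sense()['clock']); finish_job()"
```

```text
38.5833
the job is handed in; nothing more can be done
```

The turner is lying flat on the wooden board and the press lid is shut. I handed the job in at 38.6 s on the robot's clock.

- **Turner:** I gripped it by the handle from the open front, drew it out under the lid and lowered it onto the board until contact. That contact peaked at about 19 N on the wrist. I backed off 1.5 mm before opening the gripper. The wrist-camera fit afterwards put it well inside the board, at least 31 mm from every edge.
- **Lid:** I pushed it down slowly with the closed fingertips along its arc until it met a hard stop. The wrist read about 31 N there, with the tips at z ≈ 0.105 m, which is the height of the shut lid's top. After I backed the arm away, the scene picture showed it staying shut.
- **Other items:** In the final check, the sauce, mug, jar, can and tin were detected within about 15 mm of where they started.

Some checks disagreed:
- **Lid angle:** Fitting the press outline gave an impossible −0.10 rad in both cameras, so those fits can't measure the angle precisely. The stop force and height are the better evidence.
- **Hinge force:** I saw no clear hinge resistance on the way down, probably because I only read the force between moves.
- **Plates and bowl:** The top-camera positions differed by up to 69 mm for the plates and about 38 mm for the bowl. The arm partly blocked that camera's view. The scene camera found both within about 4 mm of where they started, and I felt no contact near them.

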